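# Clear the toolbox lid and hold it open at 45 degrees

## Task

A small carton stands on the shut toolbox: first take it off and set it upright on a free spot of the table, clear of the toolbox, without dropping it. Then raise the lid (its carrying handle is the natural grip), never letting it slam, and hold it open at about 45 degrees so that I can look inside; finish while still holding it there, because it falls shut when let go. Leave everything else on the table where it is.

Things in the scene. Friction and masses are not known exactly. Their poses are not given: they have to be found in the camera images.
- toolbox: steel toolbox, closed, 221 mm front to back (its x), 312 mm wide (its y), lid top 151 mm above the table, with a carrying handle standing up to 216 mm; it is heavy and does not shift. Origin: centre of the underside; x points from its front (robot's side) to its hinge side, z up. Two low ribs on the lid, 4 mm high, at x = -57 to -37 mm and x = 43 to 63 mm
- toolbox_lid (a joint): angle of the toolbox lid in rad: 0 shut, grows as its front edge (the robot's side) rises, stop at 1.75. It turns about the toolbox's y axis through point lid_hinge. It weighs well under 1 kg, has almost no friction and falls shut when let go at less than about 65 degrees
- toolbox_bail (a joint): angle of the carrying handle on the lid, in rad: 0 folded flat towards the hinge, 1.48 (stop) square to the lid; it starts standing at 1.2 to 1.42. Its axis lies along the toolbox's y on the lid, at x = 3, z = 159 mm in the toolbox's frame while shut (103 mm in front of and 44 mm above the hinge). It stands by slight friction above about 60 degrees; pushed lower it falls flat
- bail_grip (a point): middle of the handle's grip, a round bar 13 mm thick along the toolbox's y, free over 70 mm, 50 mm from the handle's own axis: about 205 mm above the table and 48 mm clear of the lid while the lid is shut and the handle stands (folded flat it would be at x = 53, y = 0, z = 163 mm in the toolbox's frame). The handle's two side arms are at y = +-52 to +-67 mm
- lid_hinge (a point): middle of the lid's hinge line, at x = 106, z = 115 mm in the toolbox's frame; does not move
- lid_front_edge (a point): middle of the lid's front top edge, at x = -100, z = 151 mm in the toolbox's frame while shut; 209 mm from the hinge
- carton: small closed wood-coloured carton, 70 mm (its x) by 55 mm (its y) by 41 mm tall, about 0.25 kg, standing on the lid left of the handle, long side nearly along the toolbox's y, outer end about flush with the lid's left edge, inner end 15 to 30 mm from the handle, which a wide gripper can knock flat. Origin: centre of the underside. The table 0.4 m ahead and 0.3 m left of the robot is free for it
- jar_screws: bystander, to be left alone: clear jar of screws, 66 mm across, 100 mm tall, loose on the table. Origin: centre of the underside
- oil_can: bystander, to be left alone: small rusty oil can with a thin spout, 70 mm across, 120 mm tall, loose on the table. Origin: centre of the underside
- tape_measure: bystander, to be left alone: yellow tape measure, 54x78x29 mm, loose on the table. Origin: centre of the underside
- padlock: bystander, to be left alone: brass padlock lying flat, 75x40x18 mm, loose on the table. Origin: centre of the underside
There are look-alikes about, which are no part of the job. Leave any red look-alike of the carton alone.

How it is judged:
By the outcome, as a careful person would: the job done as asked, in the order asked, and still so for the second after the job is handed in, while the arm keeps its last pose, push and grip.
It also fails if it takes over 48 s, if anything falls off the work surface, if the arm or the gripper's body presses on something with over 40 N, if the wrist force passes 120 N, or if a joint passes its speed limit or range.

## Robot

A 6-joint arm with a two-finger parallel gripper is mounted at the origin on the work surface; the furniture and walls round the work are solid. World frame = base frame: x ahead of the robot, y to its left, z up, the work surface at z = 0. Lengths are in m, angles in rad, forces in N, time in s.
With the tool pointing down it reaches from about 0.275 to 1 m from the base axis. Payload 8.4 kg.
Tool frame: the origin (TCP) lies at the very end of the fingers, on their centre line; the grasp point (between the pads) lies 19 mm behind it; z points along the fingers, y is the line along which they close (so a half turn about z gives the same grasp; the last joint's range is limited). The gripper opens to 85 mm and grips with 20 to 120 N. Pads are 22 mm wide; open, the fingers measure 114 mm over their backs; the gripper's body (76 mm by 85 mm) begins 54 mm behind the grasp point. The pads swing forward as they close: fully open they stand 13 mm farther back than shut.
Start: joints at [1.335, 0.353, 1.633, -0, 1.155, -0.002], TCP at [0.145, 0.608, 0.194] pointing down, gripper open.
Joint ranges: [-2.63, 2.63], [-0.92, 2.1], [0.06, 2.66], [-1.3, 4.44], [0, 2.69], [-3.02, 3.02]. Speed limits (rad/s): [2.22, 2.22, 2.79, 3.14, 3.14, 3.14].

## Interface

Orientations are given as [roll, pitch, yaw] about the fixed x, y, z axes, in that order (R = Rz(yaw) Ry(pitch) Rx(roll)).
In Python, from rig import sense, camera, close_job gives the robot as it stands. The module is installed in compiled form; this text tells all that it offers.
- The arm moves only by the tool servo_tool, never from a script. Its argument "steps" is text: rows parted by semicolons, each of 4 numbers parted by spaces: the shift along the world's x, y, z each as a share of 0.04 m, from -1 to 1, then the turn about the world's z as a share of 0.12 rad, from -1 to 1. A call has 1 to 20 rows; each row shifts and turns the commanded pose from where the row before left it; what a row does not reach is not made up. A row lasts 1/12 s, in which the tool goes at most 41.7 mm and 7.16 degrees, less where a joint would pass 70% of its speed; a pose out of reach is approached as far as the arm can. A call with a number of a shift or a turn outside -1 to 1 is refused whole. A call with a gripper value outside its range is refused whole. "hand" is the closure, from 0 (fully open) to 1 (shut), set as the call begins (left out, the last holds). The fingers move at their own pace and stop on an object; "force" is the grip in N (left out, the last holds). Time passes only in rows, so rows that do not move let the fingers close. It gives the time, the measured TCP pose, the force, the opening and the grip force at its end, in the units of the state.
- sense(): the state, without advancing time (a new reading comes with each control period).
- camera(name): name is "scene" or "top" or "wrist"; returns a dict with "frame" (400x640x3 uint8, blue, green, red), "fx", "fy", "cx", "cy" (pixels), "world_to_cam" (4x4, takes a point from world to camera coordinates); the wrist camera has in their place "T_tool_cam" (4x4, takes a point from camera to tool coordinates, whose origin is the TCP and whose axes are the flange's). Camera axes: x right, y down, z forward; pixel columns grow to the right and rows downward; lengths in m; the calibration is good to about 2 mm. A picture is of the moment at which its call begins: read the wrist's pose just before it. There is no depth.
- close_job(): hands the job in; it is judged then, once.
The state is a dict: "time": time; "joint_positions": joint angles; "qd": joint speeds; "joint_torque": joint torques, N m; "tool_pos": TCP position; "orientation": TCP orientation; "contact_force": force on the tool from outside, world axes, zero at the start; "ft_torque": the same for the moment, N m; "finger_gap": opening from 0.0 (shut) to 1.0 (fully open); "finger_force": force on a finger pad.
Only numpy, scipy, OpenCV 4.12 (cv2) and the standard library are available. Lean on these libraries where they do the work, as an engineer would, in place of code of your own. Each camera call takes 0.05 s, during which the arm holds its last target. There are 200 camera calls.

## Working session

There is one attempt and no reset: what is moved stays moved. The work goes in short steps, Python scripts to look and compute and a tool call to move; the robot and the scene stay as the last step left them, time stands still between calls to the robot, and variables do not carry over. Pictures are saved under pics/ and viewed, at most 10 in all, crops included, and the job is handed in when it is done.

Besides the shell and the picture viewer there is one more tool, called as name(argument=value, ...) on one line, values as JSON. servo_tool: Moves the arm, as the interface text tells. Its arguments: {"type":"object","properties":{"steps":{"type":"string"},"hand":{"type":"number"},"force":{"type":"number"}},"required":["steps"]}

```bash
mkdir -p pics
cat > h.py <<'E'
import numpy as np, cv2
from rig import sense, camera
def snap(n,f):
    c=camera(n); cv2.imwrite('pics/'+f,c['frame']); return c
def ray(c,u,v):
    d=np.array([(u-c['cx'])/c['fx'],(v-c['cy'])/c['fy'],1.]); M=np.array(c['world_to_cam']); R,t=M[:3,:3],M[:3,3]
    return -R.T@t, R.T@d
def onplane(c,u,v,z):
    o,d=ray(c,u,v); return o+d*(z-o[2])/d[2]
def tri(c1,p1,c2,p2):
    o1,d1=ray(c1,*p1);o2,d2=ray(c2,*p2)
    s=np.linalg.lstsq(np.c_[d1,-d2],o2-o1,rcond=None)[0]
    a,b=o1+s[0]*d1,o2+s[1]*d2; return (a+b)/2,np.linalg.norm(a-b)
def proj(c,p):
    q=np.array(c['world_to_cam'])@np.r_[p,1]; return q[0]/q[2]*c['fx']+c['cx'],q[1]/q[2]*c['fy']+c['cy']
E
python3 - <<'E'
from h import *
import pickle
a=snap('scene','s0.png');b=snap('top','t0.png')
pickle.dump((a,b),open('c0.pkl','wb'))
s=sense();print(s)
for c in(a,b):print(ray(c,320,200),c['fx'])
E
```

```text
{'time': 0.1, 'joint_positions': array([ 1.33462653e+00,  3.53568853e-01,  1.63410512e+00,  6.44568032e-06,
        1.15519232e+00, -2.38062255e-03]), 'qd': array([ 0.00089874, -0.00105554, -0.00297757,  0.00106325, -0.00063054,
        0.00195849]), 'joint_torque': array([ 6.52522376e-04, -6.06361127e+01, -3.42825508e+01, -8.07512129e-05,
        3.99465222e-03, -1.94149942e-05]), 'tool_pos': array([0.14466014, 0.60751566, 0.19332364]), 'orientation': array([-3.14031903e+00, -8.92569136e-06,  2.90780087e+00]), 'contact_force': array([ 0.11147654, -0.47093228,  0.86944087]), 'ft_torque': array([-0.03173765, -0.01367875, -0.0093141 ]), 'finger_force': 0.0, 'finger_gap': 0.9961350807750395}
(array([1.10796731, 0.68359892, 1.15689315]), array([-0.48366207, -0.46057217, -0.74427829])) 427.9111883996183
(array([0.18961461, 0.03582851, 1.36404573]), array([ 0.210225  ,  0.01082336, -0.97781503])) 491.31012076901624
```

View pics/s0.png

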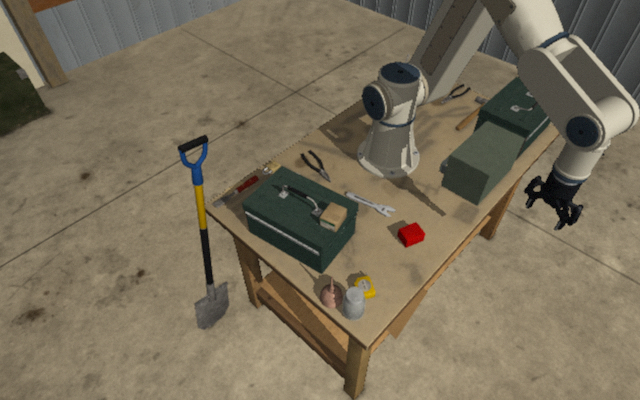

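View pics/t0.png

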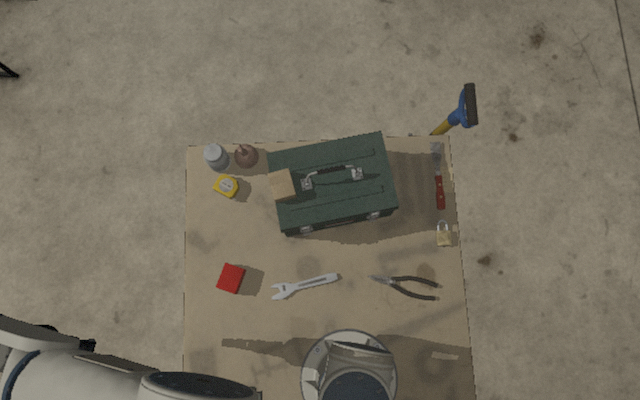

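The top view shows the toolbox around (333,185), the carton at (281,184), the handle at about (332,178) and the red look-alike at (231,278). The jar (216,157), oil can (246,155) and tape (227,186) are to the left. In the scene view the carton is at (333,215) and the red one at (411,234).

Run:
```python
from h import *
a=cv2.imread('pics/s0.png')[160:280,230:370];b=cv2.imread('pics/t0.png')[120:245,255:410]
A=cv2.resize(a,(700,600)[:2],interpolation=cv2.INTER_CUBIC)[:, :]
A=cv2.resize(a,(392,336),interpolation=cv2.INTER_CUBIC);
B=cv2.resize(b,None,fx=5,fy=4.8,interpolation=cv2.INTER_CUBIC)
cv2.imwrite('pics/cs.png',cv2.convertScaleAbs(cv2.resize(a,None,fx=5,fy=5,interpolation=cv2.INTER_CUBIC),alpha=1.6))
B=cv2.resize(b,None,fx=4.8,fy=4.8,interpolation=cv2.INTER_CUBIC)
cv2.imwrite('pics/ct.png',cv2.convertScaleAbs(B,alpha=1.6))
```

```text
(no output)
```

View pics/cs.png

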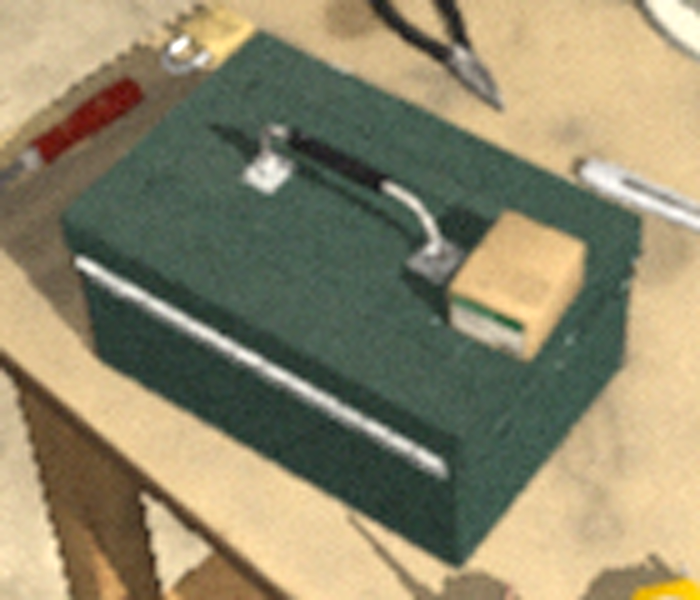

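View pics/ct.png

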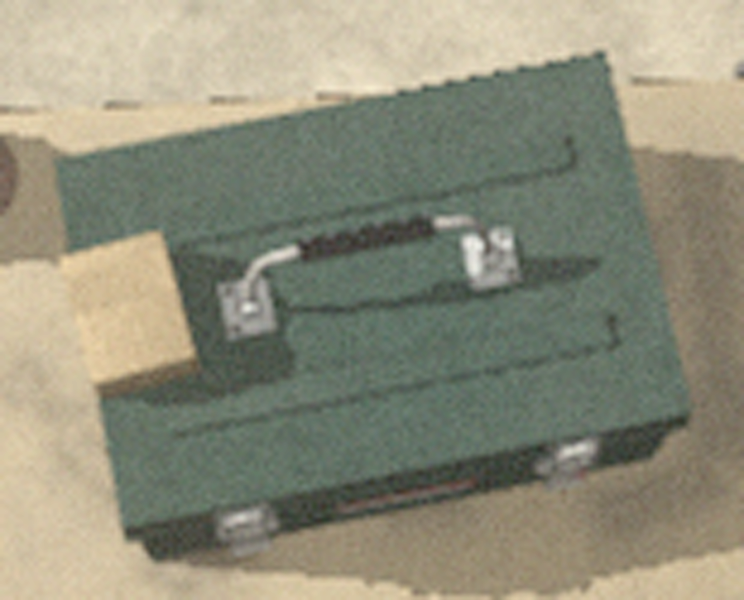

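In the crops, the carton top's corners in the top view are at (62,255), (163,233), (198,358), (97,383). The handle grip runs from (300,247) to (435,225) in the top crop and from (290,140) to (385,180) in the scene crop. Next I triangulate.

Run:
```python
from h import *
import pickle
a,b=pickle.load(open('c0.pkl','rb'))
np.set_printoptions(precision=4,suppress=True)
S=lambda p:(p[0]/5+230,p[1]/5+160); T=lambda p:(p[0]/4.8+255,p[1]/4.8+120)
P={'lidHL':((460,432),(58,158)),'lidHR':((65,215),(605,52)),'lidFR':((262,30),(688,415)),'lidFL':((641,213),(128,533)),
'cHL':((525,326),(62,255)),'cHR':((450,293),(163,233)),'cFR':((510,211),(198,358)),'cFL':((585,243),(97,383)),
'gR':((290,138),(435,225)),'gL':((385,181),(300,247)),
'bracketL':((437,258),(248,308)),'bracketR':((268,173),(490,258))}
for k,(s,t) in P.items(): print(k,*tri(a,S(s),b,T(t)), onplane(b,*T(t),{'l':.151,'c':.192,'g':.205,'b':.155}[k[0]]))
for k,p in {'jar':(216,157),'can':(246,155),'tape':(227,186),'red':(231,278),'padlock':(443,235)}.items(): print(k,onplane(b,*p,.03))
```

```text
lidHL [0.5805 0.1833 0.1466] 0.007015948506348664 [0.5812 0.18   0.151 ]
lidHR [ 0.6269 -0.116   0.1436] 0.006857259749443921 [ 0.6267 -0.1178  0.151 ]
lidFR [ 0.4244 -0.1467  0.1436] 0.003457858637265757 [ 0.4241 -0.147   0.151 ]
lidFL [0.3761 0.1505 0.1435] 0.004155024541548564 [0.3761 0.1482 0.151 ]
cHL [0.5172 0.1774 0.1815] 0.004795733880714422 [0.5157 0.1742 0.192 ]
cHR [0.527  0.1256 0.1776] 0.006418375865039056 [0.5249 0.122  0.192 ]
cFR [0.458  0.1099 0.182 ] 0.007638012887418898 [0.458  0.1062 0.192 ]
cFL [0.4473 0.1615 0.1838] 0.006733974767272186 [0.4475 0.1579 0.192 ]
gR [ 0.5183 -0.0164  0.2018] 0.0037933284688578457 [ 0.5186 -0.0177  0.205 ]
gL [0.5078 0.054  0.2071] 0.006201346518426572 [0.5104 0.0516 0.205 ]
bracketL [0.493  0.0833 0.1461] 0.004708401153248545 [0.4922 0.0811 0.155 ]
bracketR [ 0.5143 -0.0468  0.1445] 0.005186797166825065 [ 0.5132 -0.0482  0.155 ]
jar [0.6153 0.3391 0.03  ]
can [0.617  0.2542 0.03  ]
tape [0.5292 0.3084 0.03  ]
red [0.2743 0.2988 0.03  ]
padlock [ 0.3621 -0.2809  0.03  ]
```

servo_tool(steps="0 0 1 0;0 0 1 0;0 0 1 0;.53 -.73 0 -.587;.53 -.73 0 -.587;.53 -.73 0 -.587;.53 -.73 0 -.587;.53 -.73 0 -.587;.53 -.73 0 -.587;.53 -.73 0 -.587;.53 -.73 0 -.587;.53 -.73 0 -.587;.53 -.73 0 -.587;.53 -.73 0 -.587;.53 -.73 0 -.587;.53 -.73 0 -.587;.53 -.73 0 -.587;.53 -.73 0 -.587", hand=0)

```text
time: 1.6
tool_pos: [0.4633, 0.1683, 0.3139]
orientation: [-3.141, -0.0, 1.848]
contact_force: [0.4, 1.3, 0.2]
finger_gap: 1.0
finger_force: 0.0
```

servo_tool(steps=".53 -.73 0 -.587;0 0 0 0;0 0 0 0;0 0 0 0")

```text
time: 1.93
tool_pos: [0.4836, 0.1408, 0.3136]
orientation: [-3.141, -0.0, 1.781]
contact_force: [-1.4, 0.6, -0.4]
finger_gap: 1.001
finger_force: 0.0
```

```bash
cat >> h.py <<'E'
from scipy.spatial.transform import Rotation as Ro
def wsnap(f):
    s=sense(); c=camera('wrist'); cv2.imwrite('pics/'+f,c['frame'])
    T=np.eye(4);T[:3,:3]=Ro.from_euler('xyz',s['orientation']).as_matrix();T[:3,3]=s['tool_pos']
    c['world_to_cam']=np.linalg.inv(T@np.array(c['T_tool_cam'])); return s,c
E
python3 - <<'E'
from h import *
import pickle
s,c=wsnap('w1.png');pickle.dump(c,open('w1.pkl','wb'))
print(s['time'],s['tool_pos'],s['orientation'],np.array(c['T_tool_cam']),c['fx'])
E
```

```text
1.9333 [0.48358951 0.14078643 0.31359303] [-3.14056172e+00 -3.67956128e-04  1.78052742e+00] [[ 1.75928523e-04 -9.51687743e-01 -3.07067432e-01  8.03119937e-02]
 [ 9.99999372e-01  5.07316097e-04 -9.99383416e-04 -5.96607924e-04]
 [ 1.10688120e-03 -3.07067064e-01  9.51687235e-01 -1.80298624e-01]
 [ 0.00000000e+00  0.00000000e+00  0.00000000e+00  1.00000000e+00]] 339.6744702563376
```

View pics/w1.png

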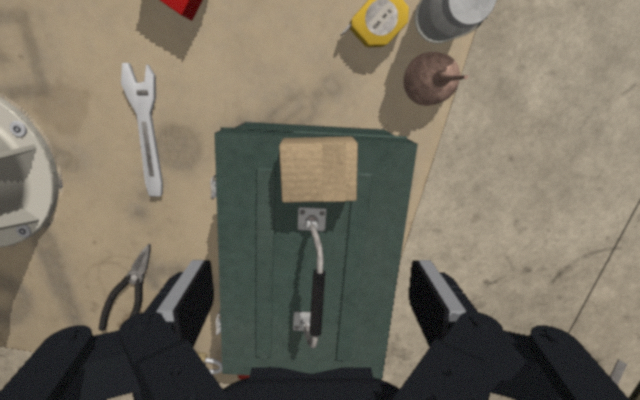

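The wrist view shows the carton at (281–356, 138–202), its left side face showing as the strip at the top, and the handle at about (318,300). The oil can, jar and tape are well clear. I'll fit the carton outline.

Run:
```python
from h import *
import pickle
np.set_printoptions(precision=4,suppress=True)
c=pickle.load(open('w1.pkl','rb'));f=c['frame'].astype(int)
m=((f[...,2]-f[...,0]>30)&(f[...,2]>90)).astype(np.uint8); 
k=np.zeros_like(m);k[125:215,265:370]=1;m=cv2.morphologyEx(m*k,cv2.MORPH_OPEN,np.ones((3,3),np.uint8))
cs=max(cv2.findContours(m,0,2)[0],key=cv2.contourArea);ap=cv2.approxPolyDP(cs,4,True)[:,0]
for p in ap:print(p,onplane(c,*p,.192),onplane(c,*p,.151))
print(f[130:160:2,318].tolist())
# bail grip: tri with top/scene
a,b=pickle.load(open('c0.pkl','rb'))
S=lambda p:(p[0]/5+230,p[1]/5+160); T=lambda p:(p[0]/4.8+255,p[1]/4.8+120)
for w,s,t in(((319,273),(385,181),(300,247)),((317,335),(290,138),(435,225)),((312,219),(437,258),(248,308)),((302,321),(268,173),(490,258))):
  print(tri(c,w,a,S(s)),tri(c,w,b,T(t)))
for w in((281,200),(356,201)):print(tri(c,w,a,S((510,211) if w[0]<300 else (450,293))))
```

```text
[356 142] [0.5147 0.1821 0.192 ] [0.5213 0.1771 0.151 ]
[351 137] [0.5093 0.1855 0.192 ] [0.5152 0.1809 0.151 ]
[284 139] [0.4517 0.1714 0.192 ] [0.4497 0.1649 0.151 ]
[283 201] [0.4615 0.1142 0.192 ] [0.4609 0.1    0.151 ]
[355 199] [0.5271 0.1303 0.192 ] [0.5353 0.1182 0.151 ]
[[60, 64, 52], [76, 83, 72], [71, 79, 65], [67, 79, 74], [92, 117, 132], [98, 126, 144], [112, 143, 163], [121, 154, 177], [120, 154, 176], [122, 154, 179], [118, 151, 173], [117, 147, 169], [123, 153, 177], [120, 153, 175], [113, 144, 167]]
(array([0.5082, 0.058 , 0.2103]), np.float64(0.0015484400489610035)) (array([0.5105, 0.0518, 0.2016]), np.float64(0.0016892536579304989))
(array([ 0.5217, -0.0107,  0.21  ]), np.float64(0.003343441865438691)) (array([ 0.5212, -0.0181,  0.2028]), np.float64(0.0038234732798673107))
(array([0.4951, 0.0875, 0.1515]), np.float64(0.001892505536073352)) (array([0.4963, 0.0817, 0.1389]), np.float64(0.00017132306741965902))
(array([ 0.512 , -0.0474,  0.1442]), np.float64(0.004480926970946546)) (array([ 0.5134, -0.0483,  0.1475]), np.float64(0.0035542073383319625))
(array([0.4589, 0.1142, 0.1861]), np.float64(0.002702427951067405))
(array([0.5292, 0.1288, 0.1836]), np.float64(0.00549163611003568))
```

servo_tool(steps=".11 .055 -.7 .08;0 0 -.7 0;0 0 -.7 0;0 0 -.6 0;0 0 -.5 0;0 0 -.3 0;0 0 -.2 0;0 0 0 0;0 0 0 0;0 0 0 0")

```text
time: 2.82
tool_pos: [0.4889, 0.1436, 0.167]
orientation: [3.14, -0.0, 1.791]
contact_force: [0.2, 0.1, 0.3]
finger_gap: 1.004
finger_force: 0.0
```

Run:
```python
from h import *
s,c=wsnap('w2.png');a=camera('scene')['frame'][130:250,270:400]
w=cv2.resize(c['frame'],(480,300))
A=cv2.resize(a,(480,443)[:2],interpolation=cv2.INTER_CUBIC)[:300*2]
o=np.zeros((600,800,3),np.uint8);o[:300,:480]=w;A=cv2.resize(a,(325,300),interpolation=cv2.INTER_CUBIC);o[300:600,:325]=A
o[:400,480:]=0;o[300:600,330:800]=cv2.resize(c['frame'][60:261,160:475],(470,300))
cv2.imwrite('pics/m2.png',cv2.convertScaleAbs(o,alpha=1.3))
```

```text
(no output)
```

View pics/m2.png

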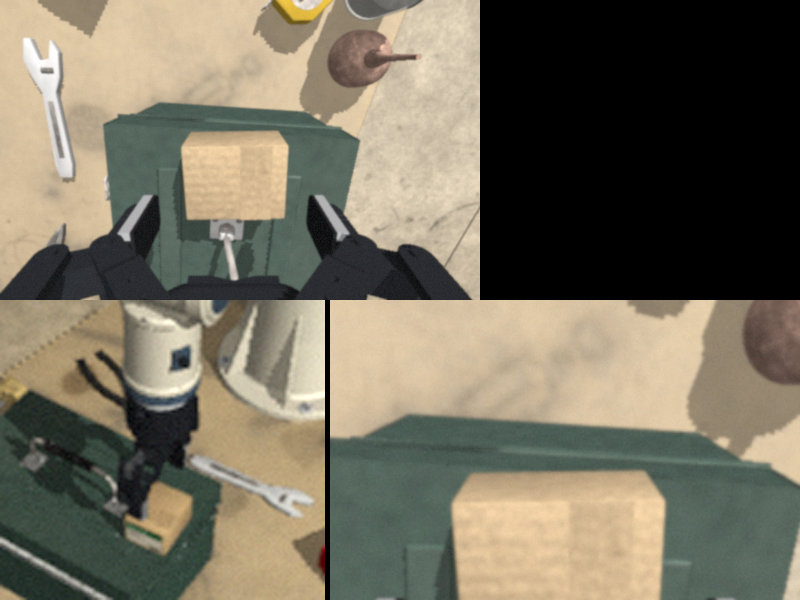

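The wrist view (top left) shows the carton between the fingers at rows 130–218 and the tips at about row 195. I'll check where the tips are against the carton by projection.

Run:
```python
from h import *
import pickle
np.set_printoptions(precision=4,suppress=True)
s,c=wsnap('w3.png');k=.75
M=np.linalg.inv(c['T_tool_cam'])
for z in(0,-.013,-.019,-.032):
  for y in(-.0425,.0425,-.057):
    q=M@np.array([0,y,z,1]);print(z,y,q[0]/q[2]*c['fx']+c['cx'],q[1]/q[2]*c['fy']+c['cy'])
f=c['frame'].astype(int)
m=((f[...,2]-f[...,0]>30)&(f[...,2]>90)).astype(np.uint8)
K=np.zeros_like(m);K[165:300,230:400]=1;m=cv2.morphologyEx(m*K,cv2.MORPH_OPEN,np.ones((3,3),np.uint8))
cs=max(cv2.findContours(m,0,2)[0],key=cv2.contourArea);ap=cv2.approxPolyDP(cs,4,True)[:,0]
for p in ap:print(p,onplane(c,*p,.192),onplane(c,*p,.151))
a,b=pickle.load(open('c0.pkl','rb'))
print(s['tool_pos'])
w1=pickle.load(open('w1.pkl','rb'))
for p in [(284,291),(242,292),(383,291)]: pass
```

```text
0 -0.0425 238.5683779715275 233.07793584086278
0 0.0425 385.6875214515045 233.16763657943673
0 -0.057 213.48420868715323 233.0626416482914
-0.013 -0.0425 233.68397856693247 242.90078242915348
-0.013 0.0425 390.7017549100799 243.0010278125179
-0.013 -0.057 206.9129748494745 242.88369092783938
-0.019 -0.0425 231.2009059748913 247.89440377720783
-0.019 0.0425 393.2509422030519 248.00022782689342
-0.019 -0.057 203.5723943786066 247.8763614425564
-0.032 -0.0425 225.23431605802494 259.89360624895556
-0.032 0.0425 399.37670604961215 260.0134364264396
-0.032 -0.057 195.5453621548263 259.87317680259446
[372 177] [0.5078 0.1885 0.192 ] [0.5175 0.1798 0.151 ]
[255 176] [0.4538 0.1769 0.192 ] [0.4494 0.1651 0.151 ]
[241 196] [0.4489 0.1657 0.192 ] [0.4432 0.1509 0.151 ]
[249 290] [0.4612 0.1151 0.192 ] [0.4587 0.087  0.151 ]
[378 289] [0.5274 0.1305 0.192 ] [0.5424 0.1065 0.151 ]
[384 195] [0.5158 0.1811 0.192 ] [0.5277 0.1705 0.151 ]
[0.489  0.1434 0.1671]
```

servo_tool(steps="0 0 -.25 0;0 0 0 0;0 0 0 0;0 0 0 0;0 0 0 0;0 0 0 0", hand=0.3, force=25)

```text
time: 3.47
tool_pos: [0.4885, 0.143, 0.1561]
orientation: [3.141, -0.0, 1.79]
contact_force: [-0.5, -0.8, -0.3]
finger_gap: 0.701
finger_force: 0.0
```

Run:
```python
from h import *
s,c=wsnap('w4.png')
a=camera('scene')['frame'][150:250,290:390]
o=np.hstack([cv2.resize(c['frame'][150:350,150:470],None,fx=1.5,fy=1.5),cv2.resize(a,(300,300),interpolation=cv2.INTER_CUBIC)])
cv2.imwrite('pics/m4.png',cv2.convertScaleAbs(o,alpha=1.4))
```

```text
(no output)
```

View pics/m4.png

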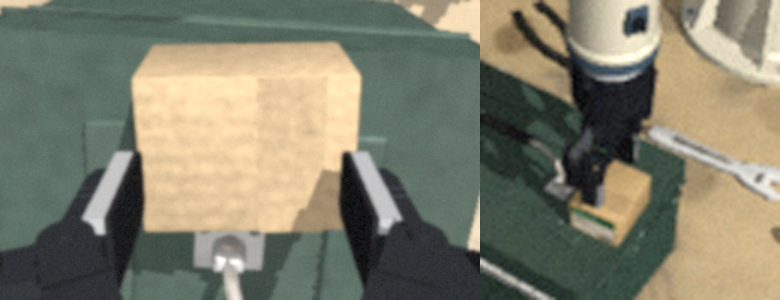

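The fingers closed to 0.70 (about 60 mm) without touching anything. Their shadow falls on the carton's top, so the tips seem to stand above the carton. I'll check the tip height with the scene view.

Run:
```python
from h import *
import pickle
a,b=pickle.load(open('c0.pkl','rb'))
for n,(x,y) in {'hingefinger':(.5188,.150),'outer':(.524,.151)}.items():
  for z in(.156,.17,.185,.195,.21): u,v=proj(a,(x,y,z));print(n,z,round(u,1),round(v,1),'crop',round((u-290)*3+480),round((v-150)*3))
for p in((.522,.153,.192),(.522,.153,.151),(.529,.126,.192)): u,v=proj(a,p);print(p,round((u-290)*3+480),round((v-150)*3))
```

```text
hingefinger 0.156 326.8 225.8 crop 590 227
hingefinger 0.17 326.9 222.9 crop 591 219
hingefinger 0.185 326.9 219.6 crop 591 209
hingefinger 0.195 326.9 217.5 crop 591 202
hingefinger 0.21 327.0 214.1 crop 591 192
outer 0.156 325.9 227.0 crop 588 231
outer 0.17 325.9 224.0 crop 588 222
outer 0.185 325.9 220.8 crop 588 212
outer 0.195 326.0 218.7 crop 588 206
outer 0.21 326.0 215.3 crop 588 196
(0.522, 0.153, 0.192) 591 208
(0.522, 0.153, 0.151) 590 234
(0.529, 0.126, 0.192) 566 197
```

servo_tool(steps="0 0 0 0;0 0 0 0;0 0 0 0;0 0 0 0;0 0 -.2 0;0 0 -.2 0;0 0 -.2 0;0 0 0 0", hand=0)

```text
time: 4.23
tool_pos: [0.487, 0.1426, 0.1298]
orientation: [-3.138, 0.0, 1.79]
contact_force: [-0.9, 0.6, 0.2]
finger_gap: 1.004
finger_force: 0.0
```

servo_tool(steps="0 0 0 0;0 0 0 0;0 0 0 0;0 0 0 0;0 0 0 0", hand=0.3)

```text
time: 4.65
tool_pos: [0.4883, 0.143, 0.132]
orientation: [-3.141, -0.0, 1.79]
contact_force: [1.0, 0.3, -2.5]
finger_gap: 0.812
finger_force: 29.2
```

servo_tool(steps="0 0 0 0;0 0 0 0;0 0 .2 0;0 0 .4 0;0 0 .6 0;0 0 .6 0;0 0 .4 0;0 0 .2 0;0 0 0 0", hand=0.4, force=45)

```text
time: 5.4
tool_pos: [0.4895, 0.1433, 0.2301]
orientation: [3.138, -0.0, 1.79]
contact_force: [0.7, -0.1, -2.3]
finger_gap: 0.809
finger_force: 52.0
```

servo_tool(steps="-.2 .38 0 0;-.3 .55 0 0;-.3 .55 0 0;-.3 .55 0 0;-.3 .55 0 0;-.3 .55 0 0;-.2 .4 0 0;-.2 .4 0 0;0 0 0 0;0 0 0 0")

```text
time: 6.23
tool_pos: [0.4035, 0.3003, 0.2268]
orientation: [-3.14, 0.001, 1.792]
contact_force: [0.1, -0.8, -2.6]
finger_gap: 0.805
finger_force: 51.9
```

Run:
```python
from h import *
s=sense();print(s['finger_gap'],s['finger_force'],s['contact_force'],s['tool_pos'])
s,c=wsnap('w5.png');a=camera('scene')['frame'][150:300,250:450]
cv2.imwrite('pics/m5.png',cv2.convertScaleAbs(np.vstack([cv2.resize(c['frame'],(480,300)),cv2.resize(a,(480,300)[:2],interpolation=cv2.INTER_CUBIC)]),alpha=1.4))
```

```text
0.804794414421927 51.8671578168869 [ 0.14638557 -0.81309568 -2.61326103] [0.40349195 0.30027318 0.22682582]
```

View pics/m5.png

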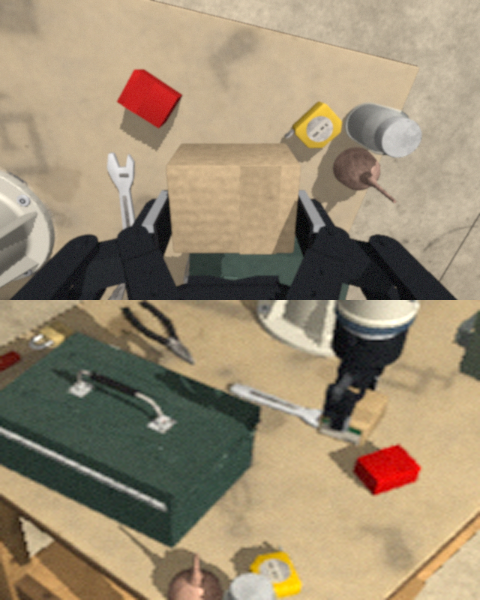

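The carton is held level, the handle still stands (scene crop at (120,395)) and the spot below is free. Lowering.

servo_tool(steps="0 0 -.4 0;0 0 -.8 0;0 0 -.8 0;0 0 -.8 0;0 0 -.8 0;0 0 -.7 0;0 0 -.6 0;0 0 -.4 0;0 0 -.2 0;0 0 -.1 0;0 0 0 0")

```text
time: 7.25
tool_pos: [0.4045, 0.2996, 0.0036]
orientation: [-3.141, 0.0, 1.79]
contact_force: [-0.4, -0.4, -2.4]
finger_gap: 0.806
finger_force: 51.8
```

servo_tool(steps="0 0 -.1 0;0 0 -.1 0;0 0 0 0")

```text
time: 7.5
tool_pos: [0.4047, 0.3003, -0.0038]
orientation: [3.141, -0.0, 1.79]
contact_force: [-0.3, -1.1, -2.2]
finger_gap: 0.809
finger_force: 51.9
```

servo_tool(steps="0 0 -.1 0;0 0 -.1 0;0 0 -.05 0;0 0 0 0")

```text
time: 7.83
tool_pos: [0.4041, 0.3, -0.0145]
orientation: [-3.141, 0.0, 1.791]
contact_force: [-0.3, -0.5, -1.5]
finger_gap: 0.808
finger_force: 51.9
```

servo_tool(steps="0 0 -.05 0;0 0 0 0")

```text
time: 8.0
tool_pos: [0.4043, 0.3001, -0.0163]
orientation: [-3.141, 0.0, 1.79]
contact_force: [-0.3, -0.1, -2.9]
finger_gap: 0.811
finger_force: 51.9
```

servo_tool(steps="0 0 -.05 0;0 0 0 0")

```text
time: 8.17
tool_pos: [0.4043, 0.3001, -0.0183]
orientation: [-3.141, 0.0, 1.79]
contact_force: [-0.4, 1.7, -2.3]
finger_gap: 0.807
finger_force: 51.9
```

servo_tool(steps="0 0 -.04 0;0 0 0 0")

```text
time: 8.33
tool_pos: [0.4045, 0.3003, -0.0188]
orientation: [-3.142, -0.0, 1.79]
contact_force: [-3.6, -2.1, 11.5]
finger_gap: 0.806
finger_force: 53.5
```

Touchdown, so I release and rise.

servo_tool(steps="0 0 .02 0;0 0 0 0;0 0 0 0;0 0 0 0;0 0 0 0;0 0 .3 0;0 0 .5 0;0 0 1 0;0 0 1 0;0 0 1 0;0 0 1 0;0 0 1 0;0 0 1 0;0 0 .8 0;0 0 .5 0", hand=0)

```text
time: 9.58
tool_pos: [0.4052, 0.3008, 0.3093]
orientation: [3.137, -0.002, 1.79]
contact_force: [-0.2, -0.8, 0.2]
finger_gap: 1.003
finger_force: 0.0
```

servo_tool(steps=".3 -.78 0 -.06;.3 -.78 0 -.06;.3 -.78 0 -.06;.3 -.78 0 -.06;.3 -.78 0 -.06;.3 -.78 0 -.06;0 0 0 0;0 0 0 0")

```text
time: 10.25
tool_pos: [0.4766, 0.1116, 0.305]
orientation: [-3.141, -0.0, 1.744]
contact_force: [0.4, 0.5, -0.2]
finger_gap: 1.0
finger_force: 0.0
```

Run:
```python
from h import *
import pickle
s,c=wsnap('wa.png');pickle.dump(c,open('wa.pkl','wb'));print(s['tool_pos'],s['orientation'])
```

```text
[0.47664519 0.11163161 0.30500869] [-3.14127929e+00 -9.64674859e-05  1.74392596e+00]
```

servo_tool(steps=".3 -.78 0 -.06;.3 -.78 0 -.06;.3 -.78 0 -.06;0 0 0 0;0 0 0 0")

```text
time: 10.72
tool_pos: [0.5124, 0.0196, 0.3049]
orientation: [-3.141, -0.001, 1.725]
contact_force: [0.6, 0.0, 0.6]
finger_gap: 0.997
finger_force: 0.0
```

Run:
```python
from h import *
import pickle
s,c=wsnap('wb.png');pickle.dump(c,open('wb.pkl','wb'));print(s['tool_pos'],s['orientation'])
a=pickle.load(open('wa.pkl','rb'))['frame']
sc=camera('scene');t=camera('top');pickle.dump((sc,t),open('c1.pkl','wb'))
o=np.zeros((600,800,3),np.uint8)
o[:300,:400]=cv2.resize(a[150:350,200:440],(400,333),interpolation=cv2.INTER_CUBIC)[:300]
o[:300,400:]=cv2.resize(c['frame'][100:280,220:460],(400,300),interpolation=cv2.INTER_CUBIC)
o[300:,:400]=cv2.resize(c['frame'][:100,200:440],(400,167))[:300].repeat(2,0)[:300] if False else 0
o[300:,:400]=cv2.resize(sc['frame'][170:260,340:460],(400,300),interpolation=cv2.INTER_CUBIC)
o[300:,400:]=cv2.resize(t['frame'][130:310,180:420],(400,300),interpolation=cv2.INTER_CUBIC)
cv2.imwrite('pics/m6.png',cv2.convertScaleAbs(o,alpha=1.5))
```

```text
[0.51244474 0.01957069 0.30489598] [-3.14104847e+00 -5.43628793e-04  1.72453448e+00]
```

View pics/m6.png

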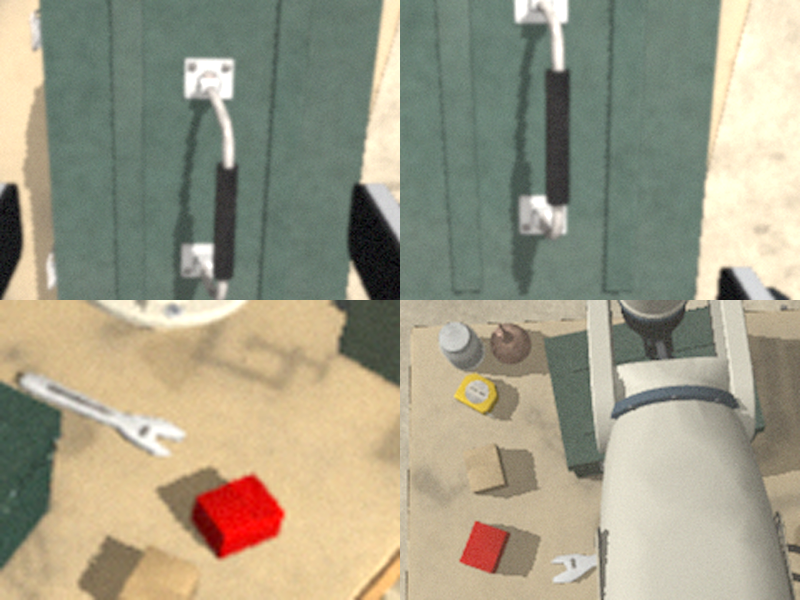

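The carton stands upright on the table (top crop at (487,470)). The black grip's ends are at (227,165) and (225,278) in crop A, and (557,70) and (557,204) in crop B. Triangulating them.

Run:
```python
from h import *
import pickle
np.set_printoptions(precision=4,suppress=True)
A=pickle.load(open('wa.pkl','rb'));B=pickle.load(open('wb.pkl','rb'))
k=5/3;a=lambda x,y:(200+x/k,150+y/k);b=lambda x,y:(220+(x-400)/k,100+y/k)
# refine with dark mask
for c in(A,B):
  g=c['frame'].max(2);m=(g<45).astype(np.uint8);m[:,:290]=0;m[:,360:]=0;m[330:]=0
  n,l,st,ce=cv2.connectedComponentsWithStats(m);i=1+np.argmax(st[1:,4]);print(st[i],ce[i])
for p,q in((a(227,165),b(557,70)),(a(225,278),b(557,204)),(a(226,221),b(557,137)),(a(209,79),b(541,5)),(a(198,260),b(540,215))):
  print(p,q,*tri(A,p,B,q))
# row of lid edges/hinge: intersections at lid plane
M=np.linalg.inv(B['T_tool_cam'])
```

```text
[329 249  13  68 695] [334.6101 283.0417]
[308 143  13  79 932] [314.1792 182.2682]
(336.2, 249.0) (314.2, 142.0) [0.5085 0.057  0.207 ] 0.00017041954187145547
(335.0, 316.79999999999995) (314.2, 222.39999999999998) [ 0.5196 -0.0101  0.2136] 0.0013322232746496054
(335.6, 282.6) (314.2, 182.2) [0.514  0.0241 0.2095] 0.0007809866656020497
(325.4, 197.4) (304.6, 103.0) [0.4957 0.0835 0.1432] 0.000918182572296925
(318.8, 306.0) (304.0, 229.0) [ 0.5134 -0.046   0.1487] 0.0015096389129033118
```

servo_tool(steps=".04 .05 0 0;0 0 -.4 0;0 0 -.6 0;0 0 -.6 0;0 0 -.6 0;0 0 -.5 0;0 0 -.4 0;0 0 -.3 0;0 0 -.2 0;0 0 0 0", hand=0.5, force=30)

```text
time: 11.7
tool_pos: [0.5129, 0.0223, 0.1597]
orientation: [-3.139, -0.0, 1.727]
contact_force: [-0.5, -0.1, -0.4]
finger_gap: 0.498
finger_force: 0.0
```

Run:
```python
from h import *
import pickle
s,c=wsnap('wc.png');pickle.dump(c,open('wc.pkl','wb'));print(s['tool_pos'],s['finger_gap'])
g=c['frame'].max(2)
M=np.linalg.inv(c['T_tool_cam'])
for z in(0,-.03,-.04,-.05,-.06): 
  q=[M@np.array([.011,y,z,1]) for y in(-.0215,.0215)]
  print(z,[(round(p[0]/p[2]*c['fx']+c['cx']),round(p[1]/p[2]*c['fy']+c['cy'])) for p in q])
# dark-run profile to find tips: print intensity map coarse
for r in range(190,330,8): print(r,''.join('%4d'%v for v in g[r,220:412:8]))
```

```text
[0.51287542 0.02227777 0.15974635] 0.4980400854304481
0 [(274, 215), (350, 215)]
-0.03 [(268, 237), (357, 238)]
-0.04 [(265, 247), (360, 247)]
-0.05 [(262, 257), (363, 257)]
-0.06 [(259, 269), (367, 269)]
190  108  93  99 100 102 104 102  81  66 106 102 115 225 108 109 106 106 109 106 102 110 105 103 107
198  108  93 105 106 103 105 107 100  74 100 105  89 218  97 104 103 102 107 111 107 112 106 104 104
206  107  93 106 107 107 110 106  73  76 103  85  45  56  47 106 103 104 107 111 106 110 102 101 107
214  107 103 106 102 104 107 109  93  77 105  84  47  47  46 107 108 108 108  99 107 107 107 106 108
222  106 104 109 108 108 107 107  73  81 110  88  48  49  43 110 107 102 105 100 103 108 105 110 107
230  111 102 110 108 112 110 110  72 103 108  85  51  48  51 109 109 102 105  85 107 104 112 112 108
238  111 104 110 108 109 109 102  71  92 108  86  51  49  50 103 109 108 110  84 108 112 107 109 107
246  107 107 104 107 117 103 100  74 106 108  87  52  51  48 107 106 109 103  95 114 103 110 107 112
254  102 102 102 118 180  43 103  66 102 109  90  53  50  49 106 104 103  97 106 178 10
[... 222 characters left out ...]
06  54 140 181  41  32 105  72  69 107  95  50  56  50 105 104 106  75  18 116 180  59  58 105
286   59  52 181 179  29  32  99  72  73  99 101  52  51  44 104 112 109  79  21  46 179 157  52  97
294   47  53  68 190  30  31  79  72  71 107  97  55  52  47 105 108 109 100  26  45 178  44  52  51
302   55  50  53  59  30  29  89  75  91 152 140  52  50  46 103 108 109 112  24  35  43  58  43  56
310   51  56  52  34  36  66 102  81 151 219 202  52  50  49 106 108 107 102  18  34  44  52  50  54
318   52  51  55  36  37 101 105  76 155 118 178  52  51  44 106 101 101 101  30  33  48  53  53  55
326   50  48  47  45  40 108 100  80 153 149 167  52  51  41 105 111 107 111  86  32  42  47  54  51
```

servo_tool(steps=".04 0 -.1 0;0 0 -.1 0;0 0 -.1 0;0 0 -.08 0;0 0 0 0")

```text
time: 12.17
tool_pos: [0.5152, 0.0214, 0.1454]
orientation: [-3.141, -0.0, 1.725]
contact_force: [0.3, -0.2, 1.0]
finger_gap: 0.496
finger_force: 0.0
```

servo_tool(steps="0 0 0 0;0 0 0 0;0 0 0 0;0 0 0 0;0 0 0 0;0 0 0 0;0 0 0 0", hand=1, force=30)

```text
time: 12.75
tool_pos: [0.5157, 0.0214, 0.1462]
orientation: [3.141, 0.0, 1.726]
contact_force: [0.0, 0.3, 1.4]
finger_gap: 0.139
finger_force: 29.3
```

The bar is held (gap 0.139, about 12 mm). Now I follow the arc about the hinge, first to roughly 20°.

servo_tool(steps="0 0 0 0;.05 .01 .05 0;.104 .017 .0925 0;.06 .01 .05 0;.1 .016 .078 0;.111 .018 .083 0;.117 .019 .074 0;.117 .019 .074 0;.123 .02 .061 0;.123 .02 .061 0;0 0 0 0", force=60)

```text
time: 13.67
tool_pos: [0.5503, 0.0269, 0.1707]
orientation: [-3.137, 0.0, 1.726]
contact_force: [-6.3, -3.5, 2.3]
finger_gap: 0.128
finger_force: 59.2
```

Run:
```python
from h import *
import pickle
s=sense();print(s['tool_pos'],s['contact_force'],s['finger_gap'])
s,c=wsnap('wd.png');pickle.dump((c,camera('scene')),open('d.pkl','wb'))
```

```text
[0.55033121 0.02686649 0.17073178] [-6.26050779 -3.45409467  2.25400196] 0.12752908961314316
```

servo_tool(steps=".128 .021 .051 0;.128 .021 .051 0;.132 .021 .04 0;.132 .021 .04 0;.134 .022 .028 0;.134 .022 .028 0;.137 .022 .016 0;.137 .022 .016 0;.137 .022 .004 0;.137 .022 .004 0;0 0 0 0;0 0 0 0")

```text
time: 14.77
tool_pos: [0.605, 0.0354, 0.1825]
orientation: [-3.14, 0.001, 1.726]
contact_force: [-4.6, -4.7, 5.0]
finger_gap: 0.129
finger_force: 58.7
```

Run:
```python
from h import *
import pickle
s=sense();print(s['time'],s['tool_pos'],s['contact_force'],s['finger_gap'],s['finger_force'])
s,c=wsnap('we.png');sc=camera('scene');t=camera('top');pickle.dump((c,sc,t),open('e.pkl','wb'))
a,_=pickle.load(open('c0.pkl','rb'))
u=np.array([.9874,.158,0]);n=np.array([-.158,.9874,0]);H=np.array([.6037,.0326,.115])
for th in(35,40,45,50):
  t_=np.deg2rad(th+9.9)
  print(th,[np.round(proj(sc,H+n*y-u*.209*np.cos(t_)+np.array([0,0,.209*np.sin(t_)]))).tolist() for y in(-.15,.15)],[np.round(proj(c,H+n*y-u*.209*np.cos(t_)+np.array([0,0,.209*np.sin(t_)]))).tolist() for y in(0,.15)])
o=np.zeros((600,800,3),np.uint8)
o[:300,:480]=cv2.resize(c['frame'],(480,300))
o[300:,:]=cv2.resize(sc['frame'][120:282,222:438],(400,300),interpolation=cv2.INTER_CUBIC).repeat(2,1)[:, :800] if False else 0
z=cv2.resize(sc['frame'][125:275,220:440],(440,300),interpolation=cv2.INTER_CUBIC);o[300:,:440]=z
o[300:,440:800]=cv2.resize(t['frame'][120:245,250:400],(360,300),interpolation=cv2.INTER_CUBIC)
cv2.imwrite('pics/m7.png',cv2.convertScaleAbs(o,alpha=1.5))
```

```text
14.7667 [0.60501862 0.03544112 0.18254962] [-4.61640341 -4.67302237  4.95259505] 0.1289213744425501 58.74017536640167
35 [[268.0, 149.0], [349.0, 187.0]] [[-106.0, 332.0], [-364.0, -228.0]]
40 [[265.0, 148.0], [347.0, 187.0]] [[-109.0, 359.0], [-418.0, -287.0]]
45 [[261.0, 148.0], [344.0, 187.0]] [[-105.0, 387.0], [-472.0, -362.0]]
50 [[258.0, 148.0], [341.0, 188.0]] [[-91.0, 419.0], [-521.0, -460.0]]
```

View pics/m7.png

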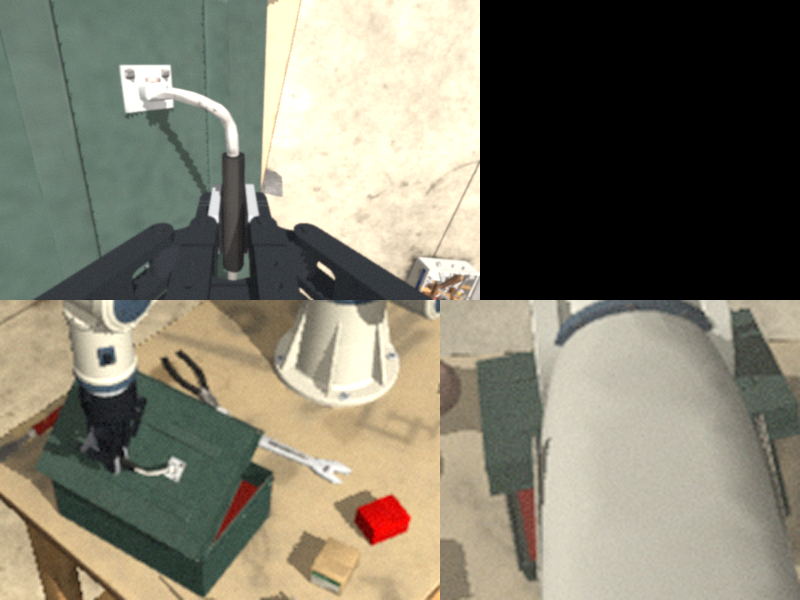

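The lid is open: its front-left corner is near scene crop (263,430) and top crop (487,493), and a bracket shows at wrist (147,88) and scene crop (176,468). I'll compute the angle from these.

Run:
```python
from h import *
import pickle
c,sc,t=pickle.load(open('e.pkl','rb'))
np.set_printoptions(precision=4,suppress=True)
u=np.array([.9874,.158,0]);n=np.array([-.158,.9874,0]);H=np.array([.6037,.0326,.115]);Z=np.array([0,0,1.])
def ang(p,a0): d=p-H;return np.rad2deg(np.arctan2(d@Z,-d@u))-a0, np.hypot(d@Z,d@u), d@n
W=(147/.75,88/.75);Sb=(220+176/2,125+168/2);
for x in(tri(c,W,sc,Sb),): print('bracket',x,ang(x[0],21.2))
cS=(220+263/2,125+130/2);cT=(250+47/2.4,120+193/2.4)
x=tri(sc,cS,t,cT);print('corner',x,ang(x[0],9.9))
for th in(30,35,40,45,50):
  q=np.deg2rad(th+9.9);P=H+n*.152-u*.209*np.cos(q)+Z*.209*np.sin(q)
  q=np.deg2rad(th+21.2);B=H+n*.066-u*.110*np.cos(q)+Z*.110*np.sin(q)
  print(th,'corner top',np.round(proj(t,P),1),np.round(cT,1),'scene',np.round(proj(sc,P),1),np.round(cS,1),'brk wrist',np.round(proj(c,B),1),np.round(W,1),'scene',np.round(proj(sc,B),1),Sb)
```

```text
bracket (array([0.5422, 0.0946, 0.2079]), np.float64(0.0023735072429476897)) (np.float64(40.0602308415056), np.float64(0.10599066333452611), np.float64(0.07093206290464465))
corner (array([0.4322, 0.165 , 0.2555]), np.float64(0.001558099103145881)) (np.float64(33.53941463303879), np.float64(0.2043933616522781), np.float64(0.15778069244019635))
30 corner top [273.  205.6] [269.6 200.4] scene [351.6 188.2] [351.5 190. ] brk wrist [161.7 125.4] [196.  117.3] scene [309.8 206.2] (308.0, 209.0)
35 corner top [271.4 199.3] [269.6 200.4] scene [349.6 187.6] [351.5 190. ] brk wrist [173.4 126.6] [196.  117.3] scene [308.3 206.6] (308.0, 209.0)
40 corner top [269.7 192.5] [269.6 200.4] scene [347.3 187.4] [351.5 190. ] brk wrist [187.7 127.9] [196.  117.3] scene [306.6 207.2] (308.0, 209.0)
45 corner top [267.9 185.3] [269.6 200.4] scene [344.7 187.8] [351.5 190. ] brk wrist [204.3 128.9] [196.  117.3] scene [304.9 208.1] (308.0, 209.0)
50 corner top [266.2 177.8] [269.6 200.4] scene [341.9 188.7] [351.5 190. ] brk wrist [223.1 129.8] [196.  117.3] scene [303.  209.3] (308.0, 209.0)
```

The bracket's movement gives about 44°, and so does the lid's lower front corner (the skirt at hinge height). That agrees with the 45° of the arc. Handing in.

```bash
python3 -c "
from rig import *
s=sense();print(s['time'],s['tool_pos'],s['finger_gap'],s['finger_force']);print(close_job())"
```

```text
14.9167 [0.60485837 0.03541041 0.18257171] 0.1310037845372262 58.721065521240234
the job is handed in; nothing more can be done
None
```

The carton stands upright on the table about 0.4 m ahead and 0.3 m left, the lid is held open by its handle at an estimated 44° to 45°, and the job was handed in at 14.9 s with nothing else touched (no verdict came back).

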